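# Clear the proofing bed and draw out its sheet rests

## Task

Get the proofing bed ready for longer sheets: first take the scraper block by its grip rib and wipe all the loose brass offcuts off the bed plate into the trough along its front edge, without touching them with the fingers. Then squeeze the snap button of each of the two sheet rests flush, draw the sliding tube one hole forward (towards the trough end) and let the button snap out again. The scraper must end up slid flat and fully home in its slotted holder; leave the other things on the table where they are.

Things in the scene. Friction and masses are not known exactly. Their poses are not given: they have to be found in the camera images.
- bed: proofing bed, a fixture screwed to the table. Origin on the table, z up, -x is its front (towards the robot; the trough end), +y its left. Along each side, at y = +145 mm (left) and -145 mm, a fixed inner tube with holes runs along x, 47 mm above the table, on a post at x = 125 to 147, 64 mm high; a sheet rest slides on it. Base plate under the tubes 10 mm high.
- plate_mid (a point): middle of the bed's level steel plate, on its top, 25 mm above the table; axes as the bed's. The plate reaches 107 mm forward and back (x) and 85 mm to each side (y) from here. Rims 6 mm thick stand 8 mm above it along both sides and the back; the front edge is open and drops into the trough.
- trough_mid (a point): middle of the floor of the trough in front of the plate, 4 mm above the table; axes as the bed's. Inside 60 mm (x) by 170 mm (y): it begins at the plate's front edge. Its front wall is 20 mm high, its side walls 33 mm, above the table.
- holder: slotted scraper holder of dark wood, screwed to the table; origin on the table at the middle of the seat, z up, mouth facing -x. The scraper goes in flat on the table, long side across, along +x, and is home when its middle is over this origin, touching the 17 mm high back stop at x = +28 mm.
- mouth_mid (a point): middle of the holder's slot mouth, on the table, 30 mm in front of its origin. Slot 101 mm wide and 11.5 mm high, its floor the table itself; above it lips at both sides, 17 mm high at their top, leave a gap 70 mm wide for the scraper's rib. Flared cheeks, also 17 mm high, widen the mouth up to 21 mm in front of this point.
- scraper_mid (a point): scraper block: flat wooden slab 56 (x) x 96 (y) x 8 mm (z) with an upright grip rib along y in its middle, 14 mm thick (x), 56 mm long, up to 50 mm above the underside. Same either way round. The point is on its axis, 25 mm above the underside; x across the rib (grip along it), y along the rib, z up. Lies flat on the table at the start; 0.16 kg.
- rest_left_mid (a point): middle of the sliding tube (sheet rest) at the bed's left; axes as the bed's. Square tube 70 (x) x 24 (y) x 24 mm (z), grasped across y from above, 40 mm free towards the plate. Steel snap button, 13 mm across, in the middle of the outer (+y) side at this height, sticks out 6 mm. A bar runs forward to an upright tab 73 mm in front of this point, up to 26 mm above it.
- rest_right_mid (a point): the same of the sheet rest at the bed's right; its button is in the outer (-y) side
- rest_left (a joint): travel of the left sheet rest forward (the bed's -x), m: 0 in the hole where it starts, next hole 0.030, another 0.060; range -0.004 to 0.068; play 1 mm each way, friction 2 N. Locked while the button is out; slides while it is in by more than 4 mm. Let go between holes, the button rides on the tube wall and snaps out as soon as the tube is slid over a hole.
- rest_right (a joint): the same of the right sheet rest
- snap_left (a joint): left snap button, m: 0 out, 0.006 flush with the tube's side (end of travel 0.0065); spring 2.5 N at the start, 5.7 N at the end of travel
- snap_right (a joint): the same of the right snap button
- chip1_mid (a point): brass offcut 18 x 12 x 7 mm lying on the bed plate, its middle; 12 g. Three to six offcuts are there, None if absent
- chip2_mid (a point): brass offcut 22 x 10 x 7 mm lying on the bed plate, its middle; 12 g. Three to six offcuts are there, None if absent
- chip3_mid (a point): brass offcut 14 x 14 x 7 mm lying on the bed plate, its middle; 12 g. Three to six offcuts are there, None if absent
- chip4_mid (a point): brass offcut 18 x 12 x 7 mm lying on the bed plate, its middle; 12 g. Three to six offcuts are there, None if absent
- chip5_mid (a point): brass offcut 22 x 10 x 7 mm lying on the bed plate, its middle; 12 g. Three to six offcuts are there, None if absent
- chip6_mid (a point): brass offcut 14 x 14 x 7 mm lying on the bed plate, its middle; 12 g. Three to six offcuts are there, None if absent
- sort_block: bystander: wooden type block 44 x 36 x 23 mm
- type_block: bystander: dark block of type lines 34 x 41 x 26 mm
- wood_strip: bystander: wooden strip 60 x 24 x 18 mm
- quoin_loose: bystander: iron quoin 44 x 20 x 18 mm
- h_block: bystander: grey metal H block 50 x 82 x 26 mm

How it is judged:
On the way, in this order (a step that is already met when the one before it is completed fails the run):
1. all the offcuts that are there lie in the trough in front of the plate (x of chip1_mid in the frame of bed between -0.163 and -0.098 m and y of chip1_mid in the frame of bed between -0.088 and 0.088 m and z of each of chip1_mid, chip2_mid, chip3_mid, chip4_mid, chip5_mid, chip6_mid in the frame of bed below 0.023 m and x of chip2_mid in the frame of bed between -0.163 and -0.098 m and y of chip2_mid in the frame of bed between -0.088 and 0.088 m and x of chip3_mid in the frame of bed between -0.163 and -0.098 m and y of chip3_mid in the frame of bed between -0.088 and 0.088 m and x of chip4_mid in the frame of bed between -0.163 and -0.098 m and y of chip4_mid in the frame of bed between -0.088 and 0.088 m and x of chip5_mid in the frame of bed between -0.163 and -0.098 m and y of chip5_mid in the frame of bed between -0.088 and 0.088 m and x of chip6_mid in the frame of bed between -0.163 and -0.098 m and y of chip6_mid in the frame of bed between -0.088 and 0.088 m), for 0.3 s.
2. both sheet rests stand in the next hole (30 mm forward) with their buttons out (value of joint rest_left between 0.027 and 0.033 m and value of joint each of snap_left, snap_right below 0.002 m and value of joint rest_right between 0.027 and 0.033 m), for 0.3 s.
At the end, for the whole second after the job is handed in: Every offcut present lies in the trough below plate level; both sheet rests stand at 30 mm (within 3 mm) with their buttons snapped out (within 2 mm); the scraper lies flat and at rest in the holder, its middle within 5 mm of the seat's (all of step 1 and all of step 2 and x of scraper_mid in the frame of holder between -0.005 and 0.005 m and y of scraper_mid in the frame of holder between -0.005 and 0.005 m and z of scraper_mid in the frame of holder below 0.03 m and angle between scraper_mid's own z axis and vertical below 0.1 rad and linear speed of scraper below 0.02 m/s); the robot touches nothing.
It fails at once if an offcut is touched with the fingers (contact force between the fingers and chip1 above 1 N or contact force between the fingers and chip2 above 1 N or contact force between the fingers and chip3 above 1 N or contact force between the fingers and chip4 above 1 N or contact force between the fingers and chip5 above 1 N or contact force between the fingers and chip6 above 1 N).
It fails at once if a bystander is pushed more than 20 mm from its place (distance of any of sort_block, type_block, wood_strip, quoin_loose, h_block from where it was at the start of the episode above 0.02 m).
Of chip1, chip2, chip3, chip4, chip5, chip6 only 3 to 6 are there at a start; the rules pass over those that are not, and their reading is None.
At some moment in a run one of scraper may be knocked a few centimetres aside while the robot is not near it.
Once in a run the grip may slacken for a moment while it holds something.
It also fails if it takes over 208 s, if anything falls off the work surface, if the arm or the gripper's body presses on something with over 40 N, if the wrist force passes 120 N, or if a joint passes its speed limit or range.

## Robot

A 6-joint arm with a two-finger parallel gripper is mounted at the origin on a cart in front of the work surface, level with it; the furniture and walls round the work are solid. World frame = base frame: x ahead of the robot, y to its left, z up, the work surface at z = 0. Lengths are in m, angles in rad, forces in N, time in s.
With the tool pointing down it reaches from about 0.35 to 0.775 m from the base axis. Payload 5.5 kg.
Tool frame: the origin (TCP) lies on the centre line of the jaws, within the pads' length; the fingertips stand 11 mm ahead of it and the grasp point (between the pads) lies 8 mm behind it (env.tip_extent is the distance from the TCP to the fingertips, in m); z points along the fingers, y is the line along which they close (so a half turn about z gives the same grasp; the last joint's range is limited). The gripper opens to 85 mm and grips with 20 to 120 N. Pads are 22 mm wide; open, the fingers measure 114 mm over their backs; the gripper's body (76 mm by 85 mm) begins 54 mm behind the grasp point. The pads swing forward as they close: fully open they stand 13 mm farther back than shut.
Start: joints at [-0.14, 0.313, 0.046, 1.304, 0, 1.431], TCP at [0.575, -0, 0.242] pointing down, gripper open.
Joint ranges: [-2.76, 2.76], [-0.86, 1.69], [-1.03, 1.26], [-2.2, 2.34], [-1.47, 1.5], [-3.14, 3.14]. Speed limits (rad/s): [2.57, 2.57, 3.14, 3.14, 3.14, 3.14].

## Interface

Orientations are given as a unit quaternion [w, x, y, z].
In Python, from workcell import env gives the robot as it stands.
- The arm moves only by the shell command python3 -m jog 'ROWS' [FORCE]. ROWS is JSON, a list of rows, each a list of 5 numbers: the gripper's target within -1 to 1 (shut at 1, half-way at 0, fully open at -1), then the shift along the tool's x, y, z in m, then the turn about the tool's z in degrees. In form: [[fingers, tx, ty, tz, turn], ...]. A call has 1 to 5 rows; each row shifts and turns the commanded pose from where the row before left it, along the tool's axes as they then stand; what a row does not reach is not made up. A row lasts 1/12 s, in which the tool goes at most 41.7 mm and 7.16 degrees, less where a joint would pass 70% of its speed; a pose out of reach is approached as far as the arm can. A call is refused whole if a number of a shift passes 0.0417 or a number of a turn 7.16, either way. A call with a gripper value outside its range is refused whole. The fingers move at their own pace and stop on an object; FORCE is the grip in N (left out, the last holds). Time passes only in rows, so rows that do not move let the fingers close. It gives the time, the measured TCP pose, the force, the opening and the grip force at its end, in the units of the state.
- env.get_state(): the state, without advancing time (a new reading comes with each control period).
- env.read_camera(name): name is "scene" or "top" or "wrist"; returns a dict with "img" (400x640x3 uint8, red, green, blue), "fov_y" (degrees; the focal length in pixels is half the picture's height over the tangent of half this angle, whatever the lens; pixels are square), "cx", "cy" (the principal point, pixels), "D" ([k1, k2, p1, p2, k3] as OpenCV has them; the pictures are not rectified), "T" (4x4, takes a point from camera to world coordinates). Camera axes: x right, y up, looking along -z (the intrinsics and any distortion apply to the point x, -y, -z); pixel columns grow to the right and rows downward; lengths in m; the calibration is good to about 2 mm. A picture is of the moment at which its call begins. There is no depth.
- env.hand_in(): hands the job in; it is judged then, once.
The state is a dict: "clock": time; "joint_pos": joint angles; "qvel": joint speeds; "tau": joint torques, N m; "tcp_pos": TCP position; "orientation": TCP orientation; "wrist_force": force on the tool from outside, world axes, zero at the start; "ft_torque": the same for the moment, N m; "finger_gap": finger opening in m; "grip_force": force on a finger pad.
Only numpy, scipy, OpenCV 4.12 (cv2) and the standard library are available. Lean on these libraries where they do the work, as an engineer would, in place of code of your own. Each camera call takes 0.05 s, during which the arm holds its last target. There are 200 camera calls.

## Working session

There is one attempt and no reset: what is moved stays moved. The work goes in short steps, Python scripts to look and compute and a shell command to move; the robot and the scene stay as the last step left them, time stands still between calls to the robot, and variables do not carry over. Pictures are saved under pics/ and viewed, at most 14 in all, crops included, and the job is handed in when it is done.

```bash
ls; mkdir -p pics; cat > h.py <<'E'
import numpy as np, cv2
from workcell import env
def K(c):
    f=200/np.tan(np.radians(c["fov_y"])/2); return np.array([[f,0,c["cx"]],[0,f,c["cy"]],[0,0,1.]])
def shot(name,fn):
    c=env.read_camera(name); cv2.imwrite("pics/"+fn+".png",c["img"][:,:,::-1]); 
    np.savez("pics/"+fn+".npz",**{k:np.array(v) for k,v in c.items()}); return c
def load(fn):
    z=np.load("pics/"+fn+".npz"); return {k:(z[k] if z[k].ndim else float(z[k])) for k in z.files}
def pt(c,uv,z):
    p=cv2.undistortPoints(np.array([[uv]],float),K(c),np.array(c["D"],float))[0,0]
    d=c["T"][:3,:3]@np.array([p[0],-p[1],-1]); o=c["T"][:3,3]; return o+d*(z-o[2])/d[2]
def px(c,P):
    q=(np.atleast_2d(P)-c["T"][:3,3])@c["T"][:3,:3]; q=q*[1,-1,-1]
    return cv2.projectPoints(q,np.zeros(3),np.zeros(3),K(c),np.array(c["D"],float))[0][:,0]
def crop(fn,x0,y0,x1,y1,s,out):
    i=cv2.imread("pics/"+fn+".png")[y0:y1,x0:x1]; cv2.imwrite("pics/"+out+".png",cv2.resize(i,None,fx=s,fy=s,interpolation=cv2.INTER_CUBIC))
E
python3 - <<'E'
from h import *
for n in("top","scene"):
    c=shot(n,n+"0"); print(n,c["fov_y"],c["T"].round(3).tolist(),c["D"])
s=env.get_state(); print(s, env.tip_extent)
E
```

```text
pics
top 44.92118808744394 [[-0.014, 0.987, -0.16, 0.367], [-1.0, -0.015, -0.004, -0.095], [-0.006, 0.16, 0.987, 1.255], [0.0, 0.0, 0.0, 1.0]] [-0.04144747  0.          0.          0.          0.        ]
scene 43.78598666951263 [[-0.925, 0.171, -0.338, 0.168], [-0.379, -0.429, 0.82, 0.867], [-0.005, 0.887, 0.462, 0.602], [0.0, 0.0, 0.0, 1.0]] [-0.0367907  0.         0.         0.         0.       ]
{'clock': 0.1, 'joint_pos': array([-1.39591387e-01,  3.13914111e-01,  4.51121323e-02,  1.30358197e+00,
        3.76803423e-06,  1.43121733e+00]), 'qvel': array([-9.01579450e-05, -1.08808966e-04,  3.35823661e-03,  3.53428744e-04,
        1.41772767e-03, -2.51704189e-04]), 'tau': array([ 3.58776997e-03, -4.81727242e+01,  2.99244744e+01,  1.27543980e-02,
       -1.12281841e-04,  1.60051752e-05]), 'tcp_pos': array([5.74579883e-01, 5.54528413e-05, 2.41512372e-01]), 'orientation': array([-6.35078182e-04,  7.07110941e-01,  7.07102175e-01, -4.76247593e-04]), 'wrist_force': array([0.0985272 , 0.14568117, 1.09392626]), 'ft_torque': array([ 0.04966285, -0.002627  ,  0.02214524]), 'grip_force': 0.0, 'finger_gap': 0.0857243139030459} 0.011
```

View pics/top0.png

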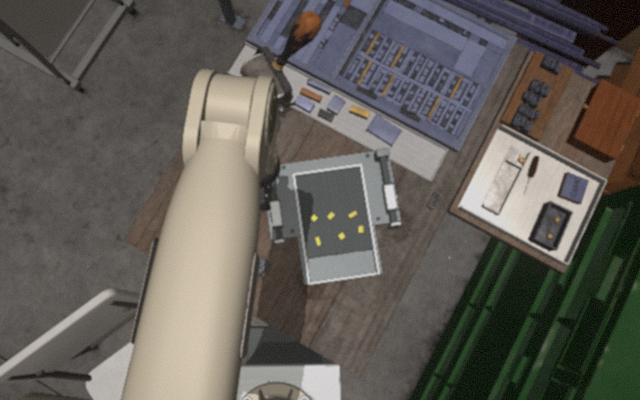

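View pics/scene0.png

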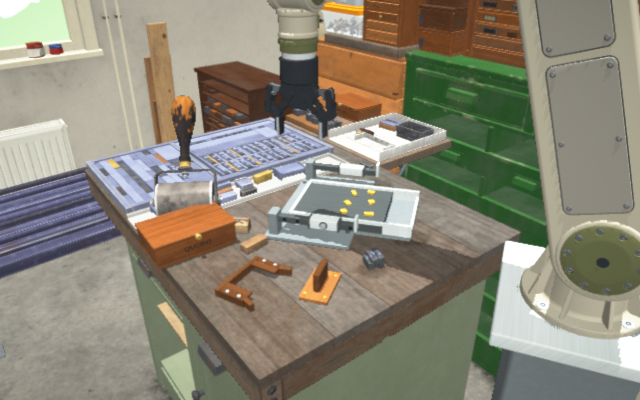

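The top view shows the bed with the trough at bottom (305–380, 262–283) and six yellow chips. The scene view shows the scraper at about (321,282) and the holder at about (252,282), mouth toward the lower right. I'll enlarge both.

```bash
python3 - <<'E'
from h import *
crop("top0",250,135,410,295,3.75,"c1"); crop("scene0",200,150,440,330,3.33,"c2")
E
```

```text
(no output)
```

View pics/c1.png

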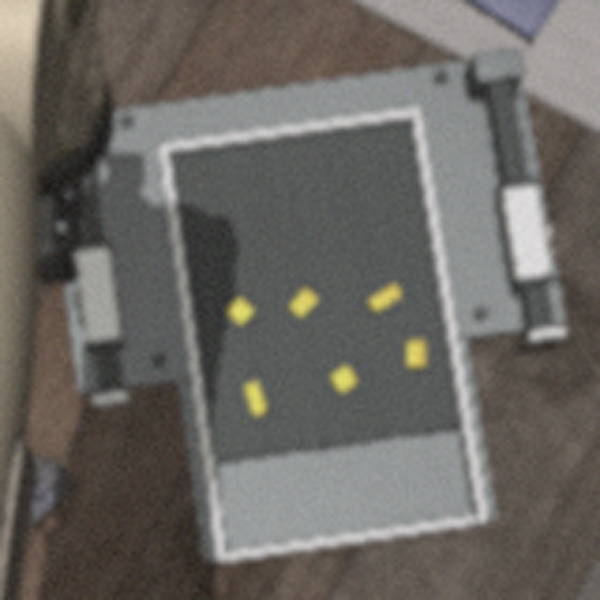

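View pics/c2.png

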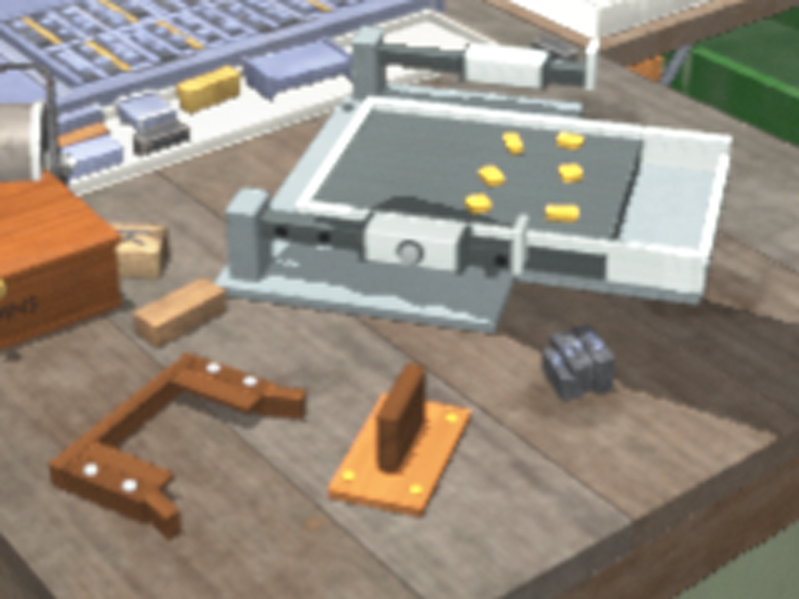

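```bash
python3 - <<'E'
from h import *
from scipy.optimize import least_squares
t=load("top0"); s=load("scene0")
T=lambda u,v:(u/3.75+250-.37,v/3.75+135-.37); S=lambda u,v:(u/3.33+200-.35,v/3.33+150-.35)
def fit(model,obs,x0):
    f=lambda p:np.concatenate([px(c,np.array([p[0]+np.cos(p[2])*m[0]-np.sin(p[2])*m[1],p[1]+np.sin(p[2])*m[0]+np.cos(p[2])*m[1],m[2]]))[0]-o for m,(c,o) in zip(model,obs)])
    r=least_squares(f,x0,loss="soft_l1"); print(r.x[:2].round(4),np.degrees(r.x[2]).round(2)); print(r.fun.reshape(-1,2).round(1).tolist()); return r.x
# bed (rel plate_mid)
M=[(.113,.091,.033),(.113,-.091,.033),(-.107,.085,.025),(-.107,-.085,.025)]
O=[(t,T(163,148)),(t,T(420,110)),(t,T(216,462)),(t,T(462,432))]
M+=[(-.107,-.085,.025),(-.107,.085,.025)]; O+=[(s,S(642,140)),(s,S(617,238))]
b=fit(M,O,[.5,-.1,.1])
print("fit top only"); fit(M[:4],O[:4],b)
R=lambda p,x,y:[p[0]+np.cos(p[2])*x-np.sin(p[2])*y,p[1]+np.sin(p[2])*x+np.cos(p[2])*y]
# rests top z= .047+.012
for n,uv in(("L",(98,295)),("R",(528,233))):
    P=pt(t,T(*uv),.059); d=P[:2]-b[:2]; c,q=np.cos(b[2]),np.sin(b[2]); print("rest",n,P.round(4),"rel plate_mid",[c*d[0]+q*d[1],-q*d[0]+c*d[1]])
a=pt(t,T(98,295),.059)
P=pt(s,S(408,251),.047); d=P[:2]-b[:2];print("Lbutton",P.round(4),[c*d[0]+q*d[1],-q*d[0]+c*d[1]])
for uv in[(241,311),(304,302),(386,297),(416,353),(344,379),(255,399)]:
    P=pt(t,T(*uv),.032); d=P[:2]-b[:2]; print("chip",P[:2].round(3),np.round([c*d[0]+q*d[1],-q*d[0]+c*d[1]],3))
print("scraper pts",[pt(s,S(*u),z).round(4)[:2].tolist() for u,z in(((331,490),.008),((421,506),.008),((470,405),.008),((386,396),.008))])
w=pt(s,S(331,490),.008)
print("rib top ends",[pt(s,S(*u),.05).round(4)[:2].tolist() for u in((389,403),(413,370))])
print("holder pts",[pt(s,S(*u),.017).round(4)[:2].tolist() for u in((52,464),(185,353),(305,391),(180,521))])
print("bolts",[pt(s,S(*u),.017).round(4)[:2].tolist() for u in((90,469),(130,486),(213,368),(250,381))])
E
```

```text
[ 0.5297 -0.1511] 7.52
[[-0.5, 0.2], [0.6, 0.3], [0.0, 1.1], [0.8, -0.7], [0.2, -0.2], [-2.4, 3.4]]
fit top only
[ 0.5303 -0.1505] 7.15
[[-0.4, -0.3], [0.7, 0.2], [-0.5, 0.7], [0.3, -0.7]]
rest L [ 0.5256 -0.0042  0.059 ] rel plate_mid [np.float64(0.015104348474968199), np.float64(0.14614787589445905)]
rest R [ 0.5629 -0.2918  0.059 ] rel plate_mid [np.float64(0.014489503975562326), np.float64(-0.14388414750858142)]
Lbutton [0.5244 0.0062 0.047 ] [np.float64(0.015347312774856745), np.float64(0.15664292556771597)]
chip [ 0.517 -0.099] [-0.006  0.053]
chip [ 0.522 -0.142] [-0.006  0.01 ]
chip [ 0.525 -0.198] [-0.011 -0.046]
chip [ 0.486 -0.217] [-0.052 -0.06 ]
chip [ 0.469 -0.168] [-0.062 -0.009]
chip [ 0.457 -0.108] [-0.067  0.053]
scraper pts [[0.4902, 0.2035], [0.4383, 0.1975], [0.446, 0.0993], [0.4966, 0.1097]]
rib top ends [[0.4692, 0.1688], [0.4688, 0.134]]
holder pts [[0.6412, 0.2521], [0.6256, 0.1263], [0.5388, 0.1347], [0.5498, 0.2679]]
bolts [[0.6188, 0.2478], [0.5901, 0.2523], [0.6016, 0.1341], [0.5742, 0.1379]]
```

Bed: plate_mid ≈ (0.530, −0.151), yaw ≈ 7.3°. Scraper ≈ (0.468, 0.152), yaw ≈ 5°. Holder ≈ (0.595, 0.194), yaw ≈ −8.5°. The sizes agree with the given dimensions. I'll move over the scraper and check it from close by.

```bash
python3 -m jog '[[-1,0.0305,-0.0214,0.012,0],[-1,0.0305,-0.0214,0.012,0],[-1,0.0305,-0.0214,0.012,0],[-1,0.0305,-0.0214,0.012,0],[-1,0.0305,-0.0214,0.012,-5]]' 40; python3 -m jog '[[-0.2,0,0,0,0],[-0.2,0,0,0,0]]'; python3 - <<'E'
from h import *
shot("wrist","w1"); print(env.get_state()["tcp_pos"]); shot("top","top1")
E
```

```text
clock: 0.52
tcp_pos: [0.4665, 0.1535, 0.1814]
orientation: [-0.0, 0.676, 0.737, -0.0]
wrist_force: [0.2, 1.3, 0.5]
finger_gap: 0.0851
grip_force: 0.0
clock: 0.68
tcp_pos: [0.466, 0.1538, 0.1814]
orientation: [-0.001, 0.674, 0.738, -0.001]
wrist_force: [0.1, -0.0, 0.5]
finger_gap: 0.0641
grip_force: 0.0
[0.46765593 0.15293772 0.18213102]
```

View pics/w1.png

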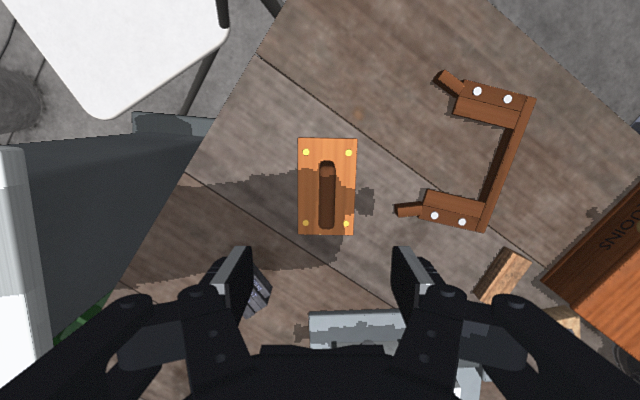

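The wrist view shows the slab corners at (298,138), (356,139), (354,235) and (298,235), and the holder bolts at (478,91), (508,99), (434,215) and (462,222).

```bash
python3 - <<'E'
from h import *
w=load("w1")
f=lambda L,z:np.array([pt(w,u,z)[:2] for u in L])
A=f([(298,138),(356,139),(354,235),(298,235)],.008); print("slab",A.round(4).tolist(),A.mean(0))
print("edges",np.linalg.norm(A-np.roll(A,1,0),axis=1).round(4))
d=(A[0]+A[1]-A[2]-A[3]);print("yaw",np.degrees(np.arctan2(-d[0],d[1])))
print("rib",f([(327,165),(327,225)],.05).round(4).tolist())
B=f([(478,91),(508,99),(434,215),(462,222)],.017);print("bolts",B.round(4).tolist(),B.mean(0)); d=B[0]+B[1]-B[2]-B[3];print("yaw",np.degrees(np.arctan2(-d[0],d[1])), np.linalg.norm(d)/2)
H=f([(536,97),(484,232),(431,76),(396,210)],.017);print("holder",H.round(4).tolist(),(H[0]+H[1])/2,(H[2]+H[3])/2)
d=H[0]-H[1];print(np.degrees(np.arctan2(-d[0],d[1])),np.linalg.norm(d))
print("type",f([(255,290)],.026))
E
```

```text
slab [[0.4391, 0.1995], [0.4928, 0.2035], [0.5022, 0.109], [0.4461, 0.1038]] [0.47004434 0.15394908]
edges [0.0959 0.0539 0.0949 0.0563]
yaw 4.895766294106863
rib [[0.4672, 0.183], [0.4722, 0.1315]]
bolts [[0.5924, 0.2545], [0.6199, 0.2504], [0.5749, 0.1397], [0.6031, 0.1353]] [0.59759072 0.19496438]
yaw -8.495414543383555 0.11620668429189378
holder [[0.6439, 0.2543], [0.6265, 0.1271], [0.5496, 0.2628], [0.5379, 0.1413]] [0.6351922 0.1907113] [0.54373859 0.20203812]
-7.764301999779878 0.12831591731860878
type [[0.40849101 0.04864434]]
```

```bash
python3 -m jog '[[-0.2,0,0.002,0.038,0],[-0.2,0,0,0.038,0],[-0.2,0,0,0.038,0],[-0.2,0,0,0.03,0],[-0.2,0,0,0.012,0]]' 60; python3 -m jog '[[1,0,0,0,0],[1,0,0,0,0],[1,0,0,0,0],[1,0,0,0,0]]'
```

```text
clock: 1.2
tcp_pos: [0.4687, 0.1508, 0.0226]
orientation: [-0.001, 0.677, 0.736, -0.002]
wrist_force: [-0.3, -0.1, -0.0]
finger_gap: 0.0511
grip_force: 0.0
clock: 1.53
tcp_pos: [0.4721, 0.1524, 0.028]
orientation: [0.001, 0.676, 0.737, 0.001]
wrist_force: [-0.7, -1.1, -2.2]
finger_gap: 0.0132
grip_force: 59.4
```

```bash
python3 -m jog '[[1,0,0,0,0],[1,0,0,0,0]]'
```

```text
clock: 1.7
tcp_pos: [0.4717, 0.1526, 0.0278]
orientation: [0.001, 0.676, 0.737, 0.001]
wrist_force: [0.8, -0.5, 3.6]
finger_gap: 0.0133
grip_force: 60.1
```

```bash
python3 -m jog '[[1,0,0,-0.03,0],[1,0,0,-0.03,0],[1,0,0,-0.03,0],[1,0,0,-0.03,0],[1,0,0,0,0]]'; python3 -m jog '[[1,-0.0341,0.0093,0,0],[1,-0.0341,0.0093,0,0],[1,-0.0341,0.0093,0,0],[1,-0.0341,0.0093,0,0],[1,-0.0341,0.0093,0,0]]';python3 -m jog '[[1,-0.0341,0.0093,0,0],[1,-0.0341,0.0093,0,0],[1,-0.0341,0.0093,0,0],[1,-0.0341,0.0093,0,0],[1,-0.0341,0.0093,0,-2.4]]'; python3 -m jog '[[1,0,0,0,0],[1,0,0,0,0],[1,0,0,0,0]]'; python3 - <<'E'
from h import *
shot("wrist","w2");  shot("top","top2"); shot("scene","scene2"); print(env.get_state())
E
```

```text
clock: 2.12
tcp_pos: [0.4735, 0.1534, 0.1526]
orientation: [0.003, 0.675, 0.737, 0.004]
wrist_force: [0.9, 0.6, -2.0]
finger_gap: 0.0131
grip_force: 59.6
clock: 2.53
tcp_pos: [0.5312, -0.0144, 0.1461]
orientation: [-0.0, 0.675, 0.738, 0.0]
wrist_force: [-0.0, -0.3, -1.4]
finger_gap: 0.0136
grip_force: 59.5
clock: 2.95
tcp_pos: [0.5924, -0.1804, 0.1458]
orientation: [-0.0, 0.66, 0.751, 0.0]
wrist_force: [0.9, 0.2, -2.0]
finger_gap: 0.0135
grip_force: 59.6
clock: 3.2
tcp_pos: [0.5916, -0.1785, 0.1455]
orientation: [-0.001, 0.66, 0.751, -0.0]
wrist_force: [0.1, 0.3, -1.6]
finger_gap: 0.0133
grip_force: 59.4
{'clock': 3.35, 'joint_pos': array([-4.21253837e-01,  4.37658510e-01, -9.39411476e-03,  1.12450509e+00,
        2.41332732e-04,  1.01897663e+00]), 'qvel': array([ 0.00282681, -0.00565365,  0.00397797, -0.00096812, -0.00075606,
       -0.00212457]), 'tau': array([-4.70951870e-01, -5.44257617e+01,  2.94170308e+01, -1.48495246e-02,
       -1.62948004e-02,  3.64268650e-03]), 'tcp_pos': array([ 0.59189179, -0.17747294,  0.1462348 ]), 'orientation': array([-3.99347284e-04,  6.59471281e-01,  7.51729652e-01,  3.22875504e-06]), 'wrist_force': array([ 0.49597021,  0.67063804, -2.2532194 ]), 'ft_torque': array([-0.03064461, -0.06377966, -0.0334809 ]), 'grip_force': 59.39353108406067, 'finger_gap': 0.01332167588732058}
```

View pics/w2.png

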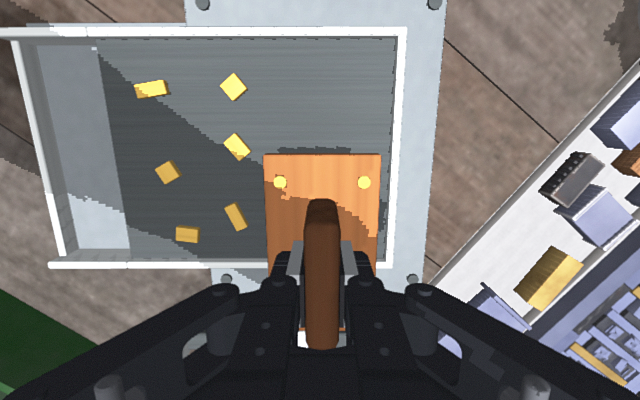

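The bed fills the view: back-left inner rim corner at (396,37), back-right at (385,262), plate front edge from (97,45) to (131,248).

```bash
python3 - <<'E'
from h import *
w=load("w2")
f=lambda L,z:np.array([pt(w,u,z)[:2] for u in L])
A=f([(396,37),(385,262)],.033);B=f([(97,45),(131,249)],.025)
print(A,np.linalg.norm(A[0]-A[1]),B,np.linalg.norm(B[0]-B[1]))
d=A[0]-A[1];print("yaw",np.degrees(np.arctan2(-d[0],d[1])));d=B[0]-B[1];print("yaw",np.degrees(np.arctan2(-d[0],d[1])))
m=(A.mean(0)+B.mean(0))/2;print("mid",m, A.mean(0)-B.mean(0));e=A.mean(0)-B.mean(0);print(np.degrees(np.arctan2(e[1],e[0])))
S=f([(264,155),(380,155)],.1455-.027+.008);print("slab far edge",S,np.linalg.norm(S[0]-S[1]));d=S[1]-S[0];print(np.degrees(np.arctan2(d[1],d[0])))
b=np.array([*m]);y=np.radians(7.3);R=np.array([[np.cos(y),np.sin(y)],[-np.sin(y),np.cos(y)]])
for p in f([(151,89),(233,87),(237,146),(167,172),(235,217),(187,234)],.032):print((R@(p-b)).round(3))
print("tcp",R@(np.array([.5918,-.178])-b),"slab edge",[R@(s-b) for s in S])
E
```

```text
[[ 0.62651364 -0.05254512]
 [ 0.64931721 -0.21958306]] 0.1685872949687247 [[ 0.41652289 -0.0831955 ]
 [ 0.43710239 -0.23926898]] 0.15742441478598765
yaw 7.773809599729029
yaw 7.511559328852999
mid [ 0.53236403 -0.14864817] [0.21110278 0.02516815]
6.7988396745908215
slab far edge [[ 0.55847513 -0.13211921]
 [ 0.61187672 -0.12514841]] 0.053854640085928246
7.437071951007318
[-0.068  0.049]
[-0.009  0.051]
[-0.009  0.009]
[-0.064 -0.011]
[-0.014 -0.047]
[-0.054 -0.062]
tcp [ 0.05522463 -0.03666613] slab edge [array([0.0279997 , 0.01307719]), array([0.08185418, 0.01320603])]
```

```bash
python3 -m jog '[[1,0.005,0,0.03,0],[1,0,0,0.03,0],[1,0,0,0.025,0],[1,0,0,0.004,0],[1,0,0,0,0]]'; python3 -m jog '[[1,0,0,0.002,0],[1,0,0,0,0]]';python3 -m jog '[[1,0,0,0.002,0],[1,0,0,0,0]]'
```

```text
clock: 3.77
tcp_pos: [0.59, -0.1721, 0.0559]
orientation: [-0.002, 0.659, 0.752, -0.001]
wrist_force: [-0.1, -0.4, -1.8]
finger_gap: 0.0133
grip_force: 59.4
clock: 3.93
tcp_pos: [0.5931, -0.1742, 0.0571]
orientation: [0.002, 0.66, 0.751, 0.0]
wrist_force: [-0.8, -0.2, -2.1]
finger_gap: 0.0131
grip_force: 40.3
clock: 4.1
tcp_pos: [0.5927, -0.1744, 0.0546]
orientation: [0.001, 0.66, 0.751, 0.0]
wrist_force: [-1.1, -0.4, -1.3]
finger_gap: 0.0135
grip_force: 62.8
```

```bash
python3 -m jog '[[1,0,0,0.001,0],[1,0,0,0,0]]'; python3 -m jog '[[1,0,0,0.001,0],[1,0,0,0,0]]';python3 -m jog '[[1,0,0,0.001,0],[1,0,0,0,0]]'
```

```text
clock: 4.27
tcp_pos: [0.5921, -0.1742, 0.0528]
orientation: [0.0, 0.66, 0.751, 0.0]
wrist_force: [-0.3, 0.6, -0.9]
finger_gap: 0.0134
grip_force: 63.4
clock: 4.43
tcp_pos: [0.592, -0.1742, 0.0528]
orientation: [0.001, 0.66, 0.751, 0.0]
wrist_force: [-2.0, 0.4, 6.1]
finger_gap: 0.0133
grip_force: 64.4
clock: 4.6
tcp_pos: [0.5921, -0.1742, 0.0527]
orientation: [0.001, 0.66, 0.751, 0.0]
wrist_force: [-4.0, 0.4, 11.7]
finger_gap: 0.0128
grip_force: 65.2
```

```bash
python3 -m jog '[[1,0,-0.01,-0.001,0],[1,0,-0.012,0,0],[1,0,-0.012,0,0],[1,0,-0.012,0,0],[1,0,-0.012,0,0]]'; python3 -m jog '[[1,0,-0.012,0,0],[1,0,-0.012,0,0],[1,0,-0.012,0,0],[1,0,-0.012,0,0],[1,0,-0.012,0,0]]';python3 -m jog '[[1,0,-0.012,0,0],[1,0,-0.012,0,0],[1,0,-0.009,0,0],[1,0,0,0,0],[1,0,0,0,0]]'
python3 - <<'E'
from h import *
shot("wrist","w3");s=shot("scene","scene3"); crop("scene3",260,140,440,280,4.4,"c3")
E
```

```text
clock: 5.02
tcp_pos: [0.5358, -0.1823, 0.0529]
orientation: [0.002, 0.66, 0.751, 0.001]
wrist_force: [3.0, 0.1, 3.4]
finger_gap: 0.0134
grip_force: 63.9
clock: 5.43
tcp_pos: [0.4764, -0.1902, 0.0528]
orientation: [0.003, 0.66, 0.751, 0.001]
wrist_force: [4.1, 0.2, 3.7]
finger_gap: 0.0134
grip_force: 63.9
clock: 5.85
tcp_pos: [0.442, -0.1945, 0.0527]
orientation: [0.001, 0.66, 0.751, -0.0]
wrist_force: [-2.3, -1.9, 10.6]
finger_gap: 0.0131
grip_force: 65.0
```

View pics/c3.png

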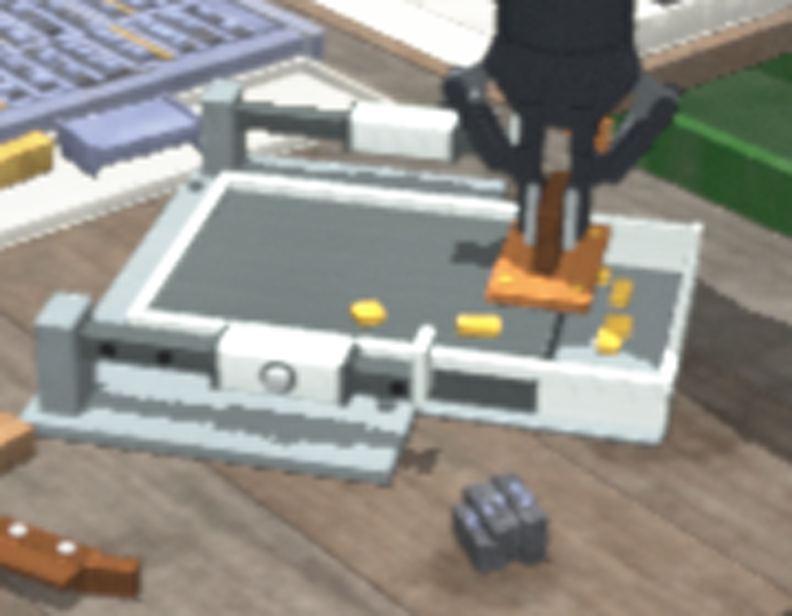

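Four chips are in the trough and two remain on the left side, at about (368,312) and (478,325) in the crop. Next is the second pass.

```bash
python3 -m jog '[[1,0,0,-0.03,0],[1,0.02,0.03,0,0],[1,0.02,0.03,0,0],[1,0.022,0.03,0,0],[1,0,0.03,0,0]]'; python3 -m jog '[[1,0,0.03,0,0],[1,0,0,0.02,0],[1,0,0,0.007,0],[1,0,0,0,0],[1,0,0,0,0]]'; python3 -m jog '[[1,0,0,0.002,0],[1,0,0,0,0]]'
```

```text
clock: 6.37
tcp_pos: [0.5519, -0.1128, 0.0808]
orientation: [-0.002, 0.659, 0.752, -0.0]
wrist_force: [-0.4, -1.1, -2.2]
finger_gap: 0.0136
grip_force: 63.1
clock: 6.78
tcp_pos: [0.581, -0.1123, 0.0534]
orientation: [-0.001, 0.66, 0.751, -0.001]
wrist_force: [-0.6, 0.0, -2.1]
finger_gap: 0.0131
grip_force: 63.8
clock: 6.95
tcp_pos: [0.5815, -0.1127, 0.0525]
orientation: [-0.001, 0.66, 0.751, -0.0]
wrist_force: [-1.6, 0.9, 0.6]
finger_gap: 0.0131
grip_force: 64.4
```

```bash
python3 -m jog '[[1,0,-0.01,0,0],[1,0,-0.012,0,0],[1,0,-0.012,0,0],[1,0,-0.012,0,0],[1,0,-0.012,0,0]]'; python3 -m jog '[[1,0,-0.012,0,0],[1,0,-0.012,0,0],[1,0,-0.012,0,0],[1,0,-0.012,0,0],[1,0,-0.012,0,0]]';python3 -m jog '[[1,0,-0.012,0,0],[1,0,-0.012,0,0],[1,0,-0.009,0,0],[1,0,0,0,0],[1,0,0,0,0]]'; python3 -m jog '[[1,0,0.01,-0.03,0],[1,0,0.02,-0.03,0],[1,0,0.02,-0.03,0],[1,0,0.02,0,0],[1,0,0,0,0]]'
python3 - <<'E'
from h import *
shot("wrist","w4");shot("top","top4");s=shot("scene","scene4"); crop("scene4",260,140,440,280,4.4,"c4")
c4=cv2.imread("pics/c4.png"); w=cv2.imread("pics/w4.png"); cv2.imwrite("pics/m4.png",np.vstack([cv2.resize(c4,(480,374))[:200],cv2.resize(w,(480,300))]))
E
```

```text
clock: 7.37
tcp_pos: [0.5243, -0.1204, 0.0525]
orientation: [0.0, 0.66, 0.751, 0.0]
wrist_force: [0.8, 0.3, -0.8]
finger_gap: 0.0136
grip_force: 64.0
clock: 7.78
tcp_pos: [0.4647, -0.128, 0.0525]
orientation: [0.0, 0.66, 0.751, 0.0]
wrist_force: [0.3, 0.4, -0.7]
finger_gap: 0.0129
grip_force: 64.0
clock: 8.2
tcp_pos: [0.4328, -0.1323, 0.0525]
orientation: [0.0, 0.66, 0.751, 0.0]
wrist_force: [1.1, -0.4, -1.0]
finger_gap: 0.0132
grip_force: 64.0
clock: 8.62
tcp_pos: [0.5083, -0.1239, 0.1449]
orientation: [0.004, 0.659, 0.752, 0.002]
wrist_force: [0.5, 0.2, -3.2]
finger_gap: 0.0132
grip_force: 63.9
```

View pics/m4.png

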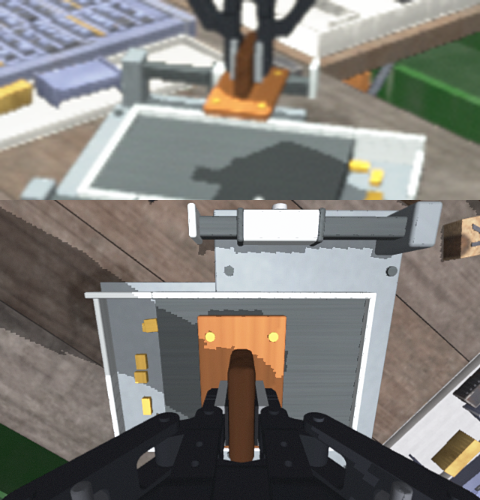

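Four chips are visible in the trough, but one at (150,325) is close to the plate edge and the gripper hides the rest. I'll move aside for a clear look.

```bash
python3 -m jog '[[1,-0.03,0.02,0,0],[1,-0.03,0.02,0,0],[1,-0.02,0,0,0],[1,0,0,0,0],[1,0,0,0,0]]'
python3 - <<'E'
from h import *
shot("wrist","w5");s=shot("scene","scene5"); crop("scene5",360,170,440,230,6,"c5")
c=cv2.imread("pics/w5.png")[20:320,0:320]; cv2.imwrite("pics/m5.png",np.vstack([cv2.imread("pics/c5.png")[:280], cv2.resize(c,(480,450))[:310]]))
E
```

```text
clock: 9.18
tcp_pos: [0.5511, -0.1978, 0.1408]
orientation: [-0.002, 0.661, 0.751, -0.0]
wrist_force: [-0.9, 0.3, -2.4]
finger_gap: 0.0128
grip_force: 64.0
```

View pics/m5.png

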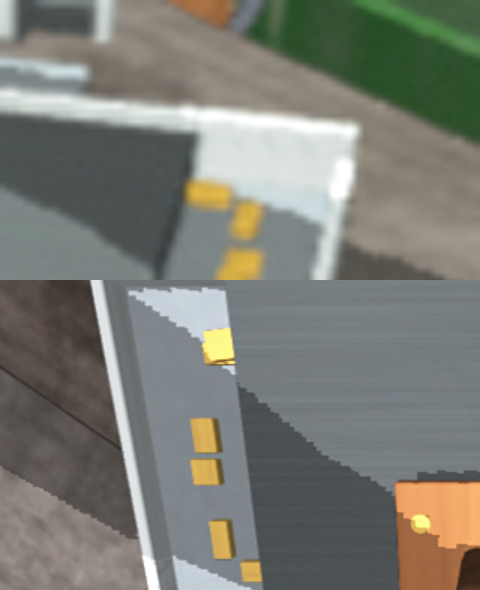

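Five spots are visible, and the one at (218,346) looks like two chips stacked. I'll zoom in there.

```bash
python3 - <<'E'
from h import *
a=cv2.resize(cv2.imread("pics/w5.png")[20:120,90:200],None,fx=5,fy=5,interpolation=cv2.INTER_CUBIC)[:300]
b=cv2.resize(cv2.imread("pics/scene5.png")[190:240,370:440],None,fx=6,fy=6,interpolation=cv2.INTER_CUBIC)
o=np.zeros((600,550,3),np.uint8);o[:300]=a;o[300:,:420]=b;cv2.imwrite("pics/m6.png",o)
E
```

```text
(no output)
```

View pics/m6.png

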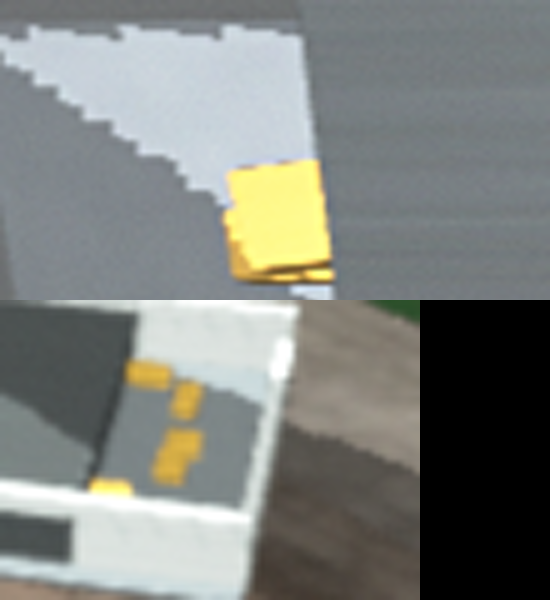

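Both stacked chips lie flat in the trough against the plate edge, so all six are in. Next I'll carry the scraper to a point in front of the holder.

```bash
python3 -m jog '[[1,0.0342,0,0,0],[1,0.0342,0,0,0],[1,0.0342,0,0,0],[1,0.0342,0,0,0],[1,0.0342,0,0,0]]';python3 -m jog '[[1,0.0342,0,0,0],[1,0.0342,0,0,0],[1,0.0342,0,0,0],[1,0.0342,0,0,0],[1,0.0342,0,0,0]]';python3 -m jog '[[1,0.0342,0,0,0],[1,0.0342,0,0,0],[1,0,0,0,5.2],[1,0,0,0,5.1],[1,0,0,0,5.1]]';python3 -m jog '[[1,0,0,0,0],[1,0,0,0,0],[1,0,0,0,0]]'
python3 - <<'E'
from h import *
shot("wrist","w7"); print(env.get_state()["tcp_pos"])
E
```

```text
clock: 9.7
tcp_pos: [0.5286, -0.0253, 0.1422]
orientation: [-0.0, 0.66, 0.751, -0.0]
wrist_force: [0.7, -0.0, -1.6]
finger_gap: 0.013
grip_force: 64.0
clock: 10.12
tcp_pos: [0.5063, 0.1441, 0.1424]
orientation: [-0.0, 0.66, 0.752, -0.0]
wrist_force: [0.5, 0.7, -2.4]
finger_gap: 0.0135
grip_force: 64.0
clock: 10.53
tcp_pos: [0.4975, 0.2112, 0.1422]
orientation: [-0.0, 0.755, 0.656, -0.0]
wrist_force: [-0.0, -0.6, -1.4]
finger_gap: 0.0133
grip_force: 63.9
clock: 10.78
tcp_pos: [0.4988, 0.2098, 0.1423]
orientation: [-0.0, 0.754, 0.657, -0.0]
wrist_force: [0.8, -0.4, -2.8]
finger_gap: 0.0134
grip_force: 63.9
[0.49907201 0.20966654 0.14233757]
```

View pics/w7.png

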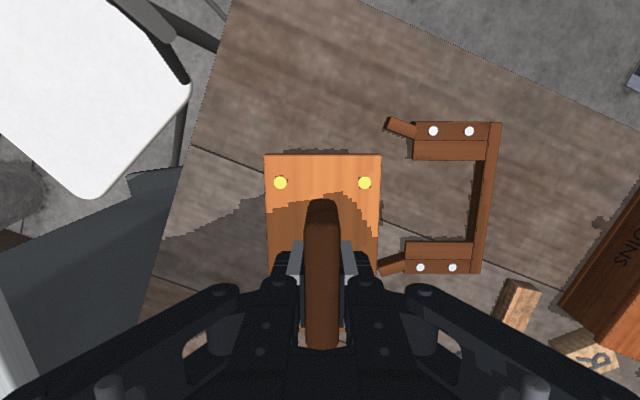

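The holder is in clear view: bolts at (433,131), (469,132), (420,268) and (452,268), lip inner edges at row 160 on the left and 241 on the right, and slab far corners at (264,155) and (380,155).

```bash
python3 - <<'E'
from h import *
w=load("w7");f=lambda L,z:np.array([pt(w,u,z)[:2] for u in L])
def yaw(d):return np.degrees(np.arctan2(d[1],d[0]))
B=f([(433,131),(469.5,132),(420,267.5),(452.5,267.5)],.017);print(B.round(4).tolist(),B.mean(0),yaw(B[1]-B[0]),yaw(B[3]-B[2]),yaw(B[0]+B[1]-B[2]-B[3])-90)
I=f([(414,160),(486,160.5),(405,241),(471,242)],.017);print("lip inner",I.round(4).tolist(),I.mean(0),yaw(I[1]-I[0]),yaw(I[3]-I[2]),np.linalg.norm(I[0]-I[2]))
Bk=f([(501,123),(480,273)],.017);print("back",Bk.round(4).tolist(),Bk.mean(0),yaw(Bk[0]-Bk[1])-90)
S=f([(264,155),(380,155)],.1423-.027+.008);d=S[1]-S[0];print("slab",S,yaw(d),np.linalg.norm(d)); u=d/np.linalg.norm(d);n=np.array([-u[1],u[0]]);print("slab centre",S.mean(0)-n*.048)
E
```

```text
[[0.5916, 0.254], [0.6198, 0.2494], [0.5751, 0.139], [0.6032, 0.1351]] [0.59741661 0.19440851] -9.285817098532712 -7.790359462896712 -8.228750678630547
lip inner [[0.5756, 0.2335], [0.6324, 0.2253], [0.5638, 0.1655], [0.6195, 0.157]] [0.59784224 0.19531429] -8.16174844479492 -8.711876743168624 0.06901199918522036
back [[0.644, 0.253], [0.6269, 0.1266]] [0.63547052 0.18978858] -7.710891790713433
slab [[0.47862222 0.26324147]
 [0.53195935 0.2559509 ]] -7.783434659197689 0.05383309618355541
slab centre [0.49879019 0.2120384 ]
```

```bash
python3 -m jog '[[1,-0.0025,0,0.035,0.4],[1,0,0,0.035,0],[1,0,0,0.03,0],[1,0,0,0.01,0],[1,0,0,0,0]]' 40;  python3 -m jog '[[1,0,0,0.002,0],[1,0,0,0,0]]';python3 -m jog '[[1,0,0,0.002,0],[1,0,0,0,0]]'
```

```text
clock: 11.25
tcp_pos: [0.4973, 0.2065, 0.0301]
orientation: [-0.001, 0.757, 0.654, -0.002]
wrist_force: [-0.6, -0.4, -1.5]
finger_gap: 0.0131
grip_force: 63.9
clock: 11.42
tcp_pos: [0.5005, 0.2075, 0.0317]
orientation: [0.001, 0.757, 0.653, 0.001]
wrist_force: [-0.3, 0.3, -1.9]
finger_gap: 0.0132
grip_force: 63.9
clock: 11.58
tcp_pos: [0.5003, 0.2075, 0.0296]
orientation: [0.001, 0.757, 0.653, 0.001]
wrist_force: [0.6, -0.6, -1.7]
finger_gap: 0.0131
grip_force: 63.9
```

```bash
python3 -m jog '[[1,0,0,0.0015,0],[1,0,0.01,0,0],[1,0,0.01,0,0],[1,0,0.01,0,0],[1,0,0,0,0]]'; python3 -m jog '[[1,0,0.008,0,0],[1,0,0.008,0,0],[1,0,0.008,0,0],[1,0,0,0,0]]'
```

```text
clock: 12.0
tcp_pos: [0.5322, 0.2028, 0.0276]
orientation: [0.001, 0.757, 0.653, 0.002]
wrist_force: [3.9, -0.2, 1.7]
finger_gap: 0.0135
grip_force: 64.7
clock: 12.33
tcp_pos: [0.5537, 0.1994, 0.0274]
orientation: [0.0, 0.757, 0.653, 0.0]
wrist_force: [-2.1, 0.2, 7.1]
finger_gap: 0.0133
grip_force: 65.4
```

```bash
python3 -m jog '[[1,0,0.008,0,0],[1,0,0.008,0,0],[1,0,0.005,0,0],[1,0,0,0,0]]'; python3 -m jog '[[1,0,0.006,0,0],[1,0,0.006,0,0],[1,0,0,0,0]]'
```

```text
clock: 12.67
tcp_pos: [0.5736, 0.1964, 0.0274]
orientation: [-0.0, 0.757, 0.653, 0.0]
wrist_force: [-3.0, 0.1, 6.0]
finger_gap: 0.0135
grip_force: 65.3
clock: 12.92
tcp_pos: [0.5854, 0.1946, 0.0274]
orientation: [-0.0, 0.757, 0.653, 0.0]
wrist_force: [-3.4, 0.8, 6.9]
finger_gap: 0.0133
grip_force: 65.5
```

```bash
python3 -m jog '[[1,0,0.005,0,0],[1,0,0.003,0,0],[1,0,0,0,0]]'; python3 -m jog '[[1,0,0.003,0,0],[1,0,0,0,0]]'; python3 -m jog '[[1,0,0.002,0,0],[1,0,0,0,0]]'; python3 -m jog '[[1,0,0.002,0,0],[1,0,0,0,0]]'
```

```text
clock: 13.17
tcp_pos: [0.5924, 0.1936, 0.0274]
orientation: [-0.001, 0.757, 0.653, -0.0]
wrist_force: [-4.9, 1.2, 7.5]
finger_gap: 0.0134
grip_force: 65.4
clock: 13.33
tcp_pos: [0.595, 0.1932, 0.0274]
orientation: [-0.001, 0.757, 0.654, -0.001]
wrist_force: [-4.7, 0.5, 9.6]
finger_gap: 0.0134
grip_force: 65.5
clock: 13.5
tcp_pos: [0.5968, 0.193, 0.0275]
orientation: [-0.001, 0.757, 0.654, -0.001]
wrist_force: [-6.3, 0.3, 9.2]
finger_gap: 0.0131
grip_force: 65.5
clock: 13.67
tcp_pos: [0.5988, 0.1927, 0.0274]
orientation: [-0.001, 0.757, 0.654, -0.001]
wrist_force: [-6.7, 1.1, 9.1]
finger_gap: 0.0133
grip_force: 65.5
```

```bash
python3 -m jog '[[1,0,0.002,0,0],[1,0,0,0,0]]'; python3 -m jog '[[1,0,0.002,0,0],[1,0,0,0,0]]'
```

```text
clock: 13.83
tcp_pos: [0.5994, 0.1926, 0.0274]
orientation: [-0.002, 0.757, 0.654, -0.002]
wrist_force: [-10.4, 1.3, 11.4]
finger_gap: 0.0133
grip_force: 66.0
clock: 14.0
tcp_pos: [0.5995, 0.1925, 0.0275]
orientation: [-0.003, 0.757, 0.654, -0.003]
wrist_force: [-16.2, 0.7, 17.4]
finger_gap: 0.0133
grip_force: 66.6
```

```bash
python3 -m jog '[[1,0,-0.002,-0.002,0],[0.5,0,0,0,0],[0.5,0,0,0,0],[0.5,0,0,0,0]]'; python3 -m jog '[[0.5,0,0,-0.02,0],[0.5,0,0,-0.03,0],[0.5,0,0,-0.03,0],[0,0,0,-0.03,0],[0,0,0,0,0]]'
python3 - <<'E'
from h import *
shot("wrist","w8"); c=load("w8"); print(env.get_state()["tcp_pos"])
E
```

```text
clock: 14.33
tcp_pos: [0.6027, 0.192, 0.0288]
orientation: [0.0, 0.757, 0.653, 0.0]
wrist_force: [-0.9, 0.2, -0.1]
finger_gap: 0.0215
grip_force: 0.4
clock: 14.75
tcp_pos: [0.6066, 0.1926, 0.1458]
orientation: [0.003, 0.757, 0.653, 0.005]
wrist_force: [1.2, -0.1, 0.9]
finger_gap: 0.0426
grip_force: 0.0
[0.60562403 0.19239317 0.14311143]
```

View pics/w8.png

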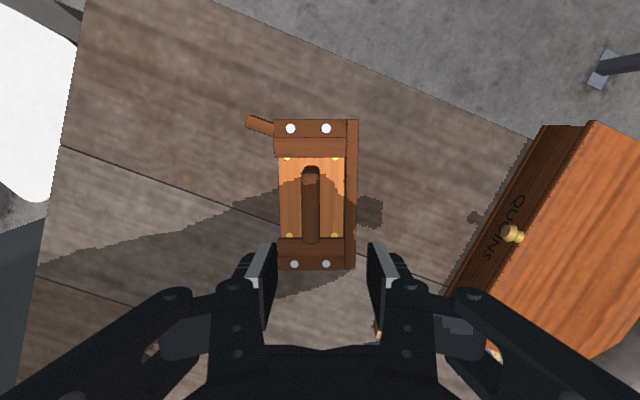

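The scraper is home against the back stop, with its rib at (311,205). Next I'll turn the tool by −105.6° and go over the left rest.

```bash
R='x'; python3 -m jog '[[-0.35,0,0,0,-7.04],[-0.35,0,0,0,-7.04],[-0.35,0,0,0,-7.04],[-0.35,0,0,0,-7.04],[-0.35,0,0,0,-7.04]]'; python3 -m jog '[[-0.35,0,0,0,-7.04],[-0.35,0,0,0,-7.04],[-0.35,0,0,0,-7.04],[-0.35,0,0,0,-7.04],[-0.35,0,0,0,-7.04]]';python3 -m jog '[[-0.35,0,0,0,-7.04],[-0.35,0,0,0,-7.04],[-0.35,0,0,0,-7.04],[-0.35,0,0,0,-7.04],[-0.35,0,0,0,-7.04]]';python3 -m jog '[[-0.35,0.0174,-0.0307,0,0],[-0.35,0.0174,-0.0307,0,0],[-0.35,0.0174,-0.0307,0,0],[-0.35,0,0,0,0],[-0.35,0,0,0,0]]'
python3 - <<'E'
from h import *
w=load("w4");c=np.array([.531,-.150]);y=np.radians(7.4);R=np.array([[np.cos(y),np.sin(y)],[-np.sin(y),np.cos(y)]])
for u in((325,11),(425,11),(322,52),(427,52)):
  P=pt(w,u,.059)[:2];print(P.round(4),R@(P-c))
s=env.get_state();q=s["orientation"];print(s["tcp_pos"],s["joint_pos"], "yaw",np.degrees(np.arctan2(2*q[1]*q[2],q[1]**2*0+1))) 
from scipy.spatial.transform import Rotation as Ro
m=Ro.from_quat(q[[1,2,3,0]]).as_matrix();print(m.round(3).tolist())
shot("wrist","w9")
E
```

```text
clock: 15.22
tcp_pos: [0.6021, 0.1918, 0.1375]
orientation: [-0.0, 0.522, 0.853, -0.0]
wrist_force: [-0.4, 0.3, 0.0]
finger_gap: 0.0577
grip_force: 0.0
clock: 15.63
tcp_pos: [0.6021, 0.1918, 0.1374]
orientation: [-0.0, 0.239, 0.971, -0.0]
wrist_force: [-0.1, 0.4, -0.9]
finger_gap: 0.0578
grip_force: 0.0
clock: 16.05
tcp_pos: [0.602, 0.1918, 0.1374]
orientation: [-0.001, -0.066, 0.998, -0.0]
wrist_force: [0.6, 0.2, 0.3]
finger_gap: 0.0576
grip_force: 0.0
clock: 16.47
tcp_pos: [0.5613, 0.0925, 0.138]
orientation: [-0.0, -0.061, 0.998, 0.0]
wrist_force: [0.3, -0.3, -0.0]
finger_gap: 0.0579
grip_force: 0.0
[0.494  0.0037] [-0.01688134  0.15714539]
[0.5536 0.0117] [0.04325331 0.15745878]
[ 0.4952 -0.019 ] [-0.01861608  0.13451617]
[ 0.5597 -0.0103] [0.04646441 0.13479742]
[0.56126889 0.09248382 0.13799291] [ 2.22220314e-02  3.53156239e-01 -1.58468304e-01  1.06016967e+00
 -3.63958414e-05 -1.00116393e-01] yaw -6.957601142010422
[[-0.993, -0.122, -0.001], [-0.122, 0.993, -0.0], [0.001, 0.0, -1.0]]
```

View pics/w9.png

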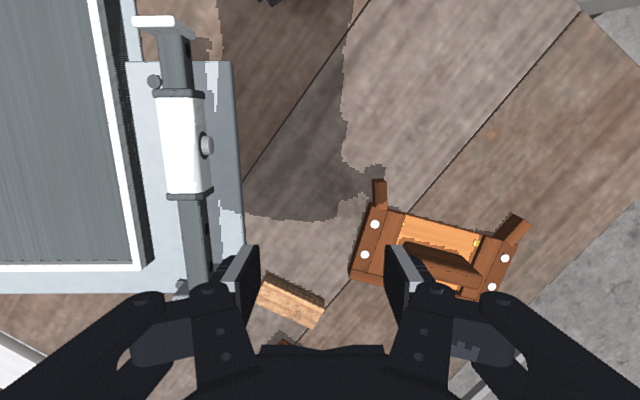

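The left rest's tube top has corners at (161,97), (193,97), (165,193) and (203,195). Its button is at (207,145).

```bash
python3 - <<'E'
from h import *
w=load("w9");c=np.array([.531,-.150]);y=np.radians(7.4);R=np.array([[np.cos(y),np.sin(y)],[-np.sin(y),np.cos(y)]])
for u in((161,97),(193,97),(165,193),(203,195)):
  P=pt(w,u,.059)[:2];print(P.round(4),R@(P-c))
P=pt(w,(207,145),.047)[:2];print("button",P.round(4),R@(P-c))
E=[pt(w,u,.033)[:2] for u in((101,0),(144,265))];d=E[1]-E[0];print("rim yaw",np.degrees(np.arctan2(d[1],d[0])), [R@(e-c) for e in E])
E
```

```text
[ 0.4961 -0.0144] [-0.01716804  0.13894743]
[0.4936 0.0053] [-0.01703912  0.15883074]
[ 0.5575 -0.0121] [0.04400986 0.13335825]
[0.5557 0.0132] [0.04553708 0.1587038 ]
button [0.5236 0.0108] [0.01342223 0.1604277 ]
rim yaw 7.40320001642382 [array([-0.07891269,  0.09563442]), array([0.10916165, 0.09564493])]
```

```bash
python3 -m jog '[[-0.35,0.0155,-0.0302,0,-0.4],[-0.35,0.0155,-0.0302,0,0],[-0.35,0.0155,-0.0302,0,0],[-0.35,0,0,0,0],[-0.35,0,0,0,0]]'; python3 -m jog '[[-0.35,0,0,0.03,0],[-0.35,0,0,0.03,0],[-0.35,0,0,0.025,0],[-0.35,0,0,0.0135,0],[-0.35,0,0,0,0]]' 30;python3 -m jog '[[-0.35,0,0,0,0],[-0.35,0,0,0,0]]'
```

```text
clock: 16.93
tcp_pos: [0.528, -0.0021, 0.1386]
orientation: [0.0, -0.065, 0.998, 0.0]
wrist_force: [-0.2, 0.5, -0.3]
finger_gap: 0.0578
grip_force: 0.0
clock: 17.35
tcp_pos: [0.5257, 0.0004, 0.0368]
orientation: [-0.003, -0.067, 0.998, 0.001]
wrist_force: [-0.2, 0.1, -0.2]
finger_gap: 0.0577
grip_force: 0.0
clock: 17.52
tcp_pos: [0.5289, -0.0008, 0.0411]
orientation: [0.001, -0.067, 0.998, -0.0]
wrist_force: [0.4, 0.2, -0.1]
finger_gap: 0.0578
grip_force: 0.0
```

```bash
python3 -m jog '[[-0.35,0.0025,-0.0015,0.001,0],[0.3,0,0,0,0],[0.3,0,0,0,0],[0.3,0,0,0,0],[0.3,0,0,0,0]]' 30;python3 -m jog '[[1,0,0,0,0],[1,0,0,0,0],[1,0,0,0,0],[1,0,0,0,0]]' 30
```

```text
clock: 17.93
tcp_pos: [0.5257, -0.0031, 0.04]
orientation: [0.001, -0.066, 0.998, 0.001]
wrist_force: [-0.2, 2.4, 1.9]
finger_gap: 0.0295
grip_force: 1.4
clock: 18.27
tcp_pos: [0.5264, -0.0055, 0.0404]
orientation: [0.001, -0.066, 0.998, -0.002]
wrist_force: [-0.7, -5.5, 3.5]
finger_gap: 0.0237
grip_force: 34.2
```

```bash
python3 -m jog '[[1,0.006,-0.001,0,0],[1,0.008,0,0,0],[1,0.008,0,0,0],[1,0.008,0,0,0],[1,0,0,0,0]]';python3 -m jog '[[1,0,0,0,0],[1,0,0,0,0]]'
```

```text
clock: 18.68
tcp_pos: [0.4949, -0.0096, 0.0403]
orientation: [0.001, -0.066, 0.998, -0.001]
wrist_force: [-1.5, -4.2, 9.0]
finger_gap: 0.0236
grip_force: 34.7
clock: 18.85
tcp_pos: [0.4952, -0.0096, 0.0404]
orientation: [0.0, -0.066, 0.998, -0.001]
wrist_force: [-2.0, -2.9, 9.5]
finger_gap: 0.0236
grip_force: 34.8
```

```bash
python3 -m jog '[[1,-0.001,0,0,0],[1,0,0,0,0],[-0.3,0,0,0,0],[-0.3,0,0,0,0],[-0.3,0,0,0,0]]';python3 -m jog '[[-0.3,0,0,-0.02,0],[-0.3,0,0,-0.03,0],[-0.3,0,0,-0.025,0],[-0.3,-0.0235,0.03,-0.025,0],[-0.3,-0.0235,0.033,0,0]]';python3 -m jog '[[-0.3,-0.0235,0.0306,0,0],[-0.3,0,0,0,0],[-0.3,0,0,0,0],[-0.3,0,0,0,0]]'; python3 - <<'E'
from h import *
shot("wrist","w10");s=env.get_state();print(s["tcp_pos"])
a=cv2.imread("pics/w9.png")[0:300,60:300];b=cv2.imread("pics/w10.png")[0:300,60:300]
cv2.imwrite("pics/m10.png",cv2.resize(np.hstack([a,b]),None,fx=1.65,fy=1.65,interpolation=cv2.INTER_CUBIC))
c=load("w9");d=load("w10");print((c["T"]-d["T"]).round(3).tolist())
E
```

```text
clock: 19.27
tcp_pos: [0.4954, -0.0083, 0.0389]
orientation: [-0.001, -0.066, 0.998, 0.0]
wrist_force: [0.7, -0.4, -0.1]
finger_gap: 0.0553
grip_force: 0.0
clock: 19.68
tcp_pos: [0.5354, 0.0562, 0.1418]
orientation: [0.003, -0.064, 0.998, -0.001]
wrist_force: [1.8, 0.8, 0.6]
finger_gap: 0.0554
grip_force: 0.0
clock: 20.02
tcp_pos: [0.5514, 0.091, 0.1363]
orientation: [-0.001, -0.067, 0.998, -0.0]
wrist_force: [-0.6, -0.1, -0.7]
finger_gap: 0.0558
grip_force: 0.0
[0.55125202 0.09043344 0.1363849 ]
[[0.011, -0.001, -0.002, 0.01], [0.001, 0.011, 0.002, 0.002], [0.0, -0.001, -0.0, 0.002], [0.0, 0.0, 0.0, 0.0]]
```

View pics/m10.png

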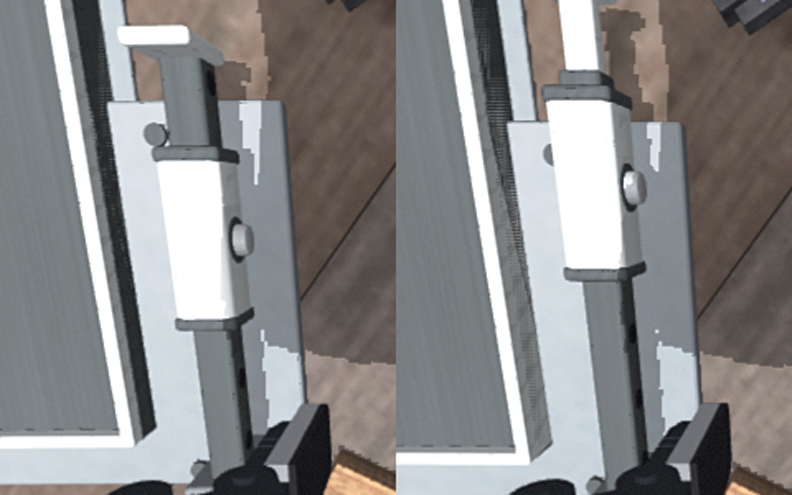

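The left button is out again, at (634,188) in the right half. I'll check the travel numerically and go to the right rest.

```bash
python3 - <<'E'
from h import *
a=pt(load("w9"),(206.7,145.5),.047);b=pt(load("w10"),(204.2,114),.047);print("moved",np.linalg.norm(a-b),a-b)
E
python3 -m jog '[[-0.35,0.0034,-0.0346,0,0],[-0.35,0.0034,-0.0346,0,0],[-0.35,0.0034,-0.0346,0,0],[-0.35,0.0034,-0.0346,0,0],[-0.35,0.0034,-0.0346,0,0]]'; python3 -m jog '[[-0.35,0.0034,-0.0346,0,0],[-0.35,0.0034,-0.0346,0,0],[-0.35,0.0034,-0.0346,0,0],[-0.35,0.0034,-0.0346,0,0],[-0.35,0.0034,-0.0346,0,0]]';python3 -m jog '[[-0.35,0.0034,-0.0346,0,0],[-0.35,0,0,0,0],[-0.35,0,0,0,0],[-0.35,0,0,0,0]]'; python3 - <<'E'
from h import *
shot("scene","scene11");shot("wrist","w11");print(env.get_state()["tcp_pos"])
E
```

```text
moved 0.029967318555237633 [0.0297075 0.0039376 0.       ]
clock: 20.48
tcp_pos: [0.557, -0.0854, 0.137]
orientation: [-0.0, -0.065, 0.998, 0.0]
wrist_force: [1.1, 0.4, -0.1]
finger_gap: 0.0577
grip_force: 0.0
clock: 20.9
tcp_pos: [0.5626, -0.2592, 0.137]
orientation: [-0.0, -0.065, 0.998, 0.0]
wrist_force: [-0.1, 0.1, 0.1]
finger_gap: 0.0575
grip_force: 0.0
clock: 21.23
tcp_pos: [0.5642, -0.2916, 0.1367]
orientation: [-0.001, -0.065, 0.998, 0.001]
wrist_force: [0.1, 0.2, 0.1]
finger_gap: 0.0575
grip_force: 0.0
[ 0.56491067 -0.29027781  0.13701949]
```

Left travel is 30.0 mm. I'll descend on the right rest.

```bash
python3 -m jog '[[-0.35,0.001,-0.0015,0.03,0],[-0.35,0,0,0.03,0],[-0.35,0,0,0.025,0],[-0.35,0,0,0.012,0],[-0.35,0,0,0,0]]' 30;python3 -m jog '[[-0.35,0,0,0,0],[-0.35,0,0,0,0]]'
```

```text
clock: 21.75
tcp_pos: [0.5628, -0.2901, 0.037]
orientation: [-0.002, -0.067, 0.998, 0.002]
wrist_force: [-0.2, 0.0, 1.0]
finger_gap: 0.0577
grip_force: 0.0
clock: 21.92
tcp_pos: [0.5661, -0.2931, 0.042]
orientation: [0.001, -0.067, 0.998, -0.001]
wrist_force: [0.0, -0.3, -0.0]
finger_gap: 0.0578
grip_force: 0.0
```

```bash
python3 -m jog '[[0.3,0,0,0,0],[0.3,0,0,0,0],[0.3,0,0,0,0],[0.3,0,0,0,0]]' 30;python3 -m jog '[[1,0,0,0,0],[1,0,0,0,0],[1,0,0,0,0],[1,0,0,0,0]]' 30
```

```text
clock: 22.25
tcp_pos: [0.5662, -0.2945, 0.0419]
orientation: [0.001, -0.066, 0.998, -0.002]
wrist_force: [1.3, -3.7, 2.5]
finger_gap: 0.0301
grip_force: 1.6
clock: 22.58
tcp_pos: [0.5659, -0.2928, 0.042]
orientation: [0.001, -0.066, 0.998, -0.0]
wrist_force: [-0.6, 1.0, 8.2]
finger_gap: 0.0236
grip_force: 31.8
```

```bash
python3 -m jog '[[1,0.006,0,0,0],[1,0.008,0,0,0],[1,0.008,0,0,0],[1,0.008,0,0,0],[1,0,0,0,0]]';python3 -m jog '[[1,0,0,0,0],[1,0,0,0,0]]'
```

```text
clock: 23.0
tcp_pos: [0.5352, -0.2968, 0.042]
orientation: [0.001, -0.066, 0.998, -0.0]
wrist_force: [-2.4, 1.1, 9.7]
finger_gap: 0.0234
grip_force: 31.9
clock: 23.17
tcp_pos: [0.5354, -0.2968, 0.042]
orientation: [0.001, -0.066, 0.998, -0.0]
wrist_force: [-2.2, 1.1, 10.5]
finger_gap: 0.0238
grip_force: 32.0
```

```bash
python3 -m jog '[[1,-0.0008,0,0,0],[1,0,0,0,0],[0,0,0,0,0],[0,0,0,0,0],[0,0,0,0,0]]';python3 -m jog '[[0.34,0,0,0,0],[0.34,0,0,0,0],[0.34,0,0,0,0],[0.34,0,0,0,0]]'
```

```text
clock: 23.58
tcp_pos: [0.5356, -0.2962, 0.0398]
orientation: [-0.0, -0.066, 0.998, 0.001]
wrist_force: [0.2, -0.1, -1.0]
finger_gap: 0.0428
grip_force: 0.0
clock: 23.92
tcp_pos: [0.5359, -0.2974, 0.0401]
orientation: [-0.0, -0.066, 0.998, -0.0]
wrist_force: [-1.7, -4.7, 0.2]
finger_gap: 0.0279
grip_force: 2.0
```

With the jaws 28 mm apart the pads still read 2 N, so the button is out. I'll release, retreat, and check both rests, the scraper and the chips numerically.

```bash
python3 -m jog '[[-0.3,0,0,0,0],[-0.3,0,0,0,0],[-0.3,0,0,0,0],[-0.3,0,0,-0.03,0],[-0.3,0,0,-0.03,0]]';python3 -m jog '[[-0.3,0,0,-0.03,0],[-0.3,0,0,-0.02,0],[-0.3,-0.02,-0.025,0,0],[-0.3,-0.02,-0.03,0,0],[-0.3,-0.02,-0.03,0,0]]';python3 -m jog '[[-0.3,0,0,0,0],[-0.3,0,0,0,0],[-0.3,0,0,0,0]]';python3 - <<'E'
from h import *
s=shot("scene","s12");w=shot("wrist","w12");t=shot("top","t12")
c=np.array([.531,-.150]);y=np.radians(7.4);R=np.array([[np.cos(y),np.sin(y)],[-np.sin(y),np.cos(y)]])
W=lambda x,yy:R.T@[x,yy]+c
def blobs(c_,lo,hi,z,amin=8):
    m=cv2.inRange(cv2.cvtColor(c_["img"],cv2.COLOR_RGB2HSV),lo,hi);n,l,st,ce=cv2.connectedComponentsWithStats(m)
    return [(st[i,4],ce[i].round(1).tolist(),(R@(pt(c_,ce[i],z)[:2]-c)).round(3).tolist()) for i in range(1,n) if st[i,4]>=amin]
for nm,im in(("top",t),("wrist",w)):
    print(nm,[b for b in blobs(im,(18,120,90),(33,255,255),.008) if abs(b[2][0])<.25 and abs(b[2][1])<.12])
# scanlines along each tube top in top/wrist view, bed x from -.10 to .11
for nm,im in(("top",t),("wrist",w)):
  g=cv2.cvtColor(im["img"],cv2.COLOR_RGB2GRAY)
  for sy in(.145,-.145):
    xs=np.arange(-.07,.071,.005);P=px(im,[[*W(x,sy),.059] for x in xs]);print(nm,sy,[int(g[int(round(v)),int(round(u))]) if 0<=u<639.4 and 0<=v<399.4 else -1 for u,v in P])
# scraper unchanged? compare scene views around holder
a=load("scene11")["img"].astype(int)[215:320,205:300]-s["img"][215:320,205:300];print("holder diff",np.abs(a).mean(), (np.abs(a).max(2)>40).sum())
E
```

```text
clock: 24.33
tcp_pos: [0.5343, -0.2947, 0.0984]
orientation: [-0.002, -0.067, 0.998, 0.002]
wrist_force: [0.5, -1.2, 0.5]
finger_gap: 0.0555
grip_force: 0.0
clock: 24.75
tcp_pos: [0.6079, -0.3728, 0.1518]
orientation: [0.001, -0.067, 0.998, -0.0]
wrist_force: [0.0, -0.9, 0.1]
finger_gap: 0.0558
grip_force: 0.0
clock: 25.0
tcp_pos: [0.6062, -0.3722, 0.1491]
orientation: [-0.001, -0.066, 0.998, 0.001]
wrist_force: [0.3, 0.5, 0.3]
finger_gap: 0.055
grip_force: 0.0
top [(np.int32(19), [318.7, 260.4], [-0.116, 0.056])]
wrist []
top 0.145 [92, 91, 100, 75, 110, 199, 208, 208, 203, 209, 208, 205, 210, 206, 208, 204, 209, 167, 81, 82, 87, 87, 79, 84, 84, 84, 84, 83, 87]
top -0.145 [177, 170, 167, 166, 169, 162, 165, 162, 158, 159, 156, 150, 144, 139, 130, 121, 116, 97, 81, 84, 88, 85, 80, 86, 84, 85, 86, 79, 82]
wrist 0.145 [-1, -1, -1, -1, -1, -1, -1, -1, -1, -1, -1, -1, -1, -1, -1, -1, -1, -1, -1, -1, -1, -1, -1, -1, -1, -1, -1, -1, -1]
wrist -0.145 [178, 180, 179, 59, 61, 185, 182, 181, 241, 239, 239, 240, 240, 239, 240, 240, 240, 101, 67, 98, 95, 96, 96, 96, 95, 95, 96, 95, 92]
holder diff 6.458680033416876 0
```

```bash
python3 - <<'E'
from h import *
s=load("s12");b=load("scene4")
d=np.abs(s["img"].astype(int)-b["img"]).max(2)[215:330,205:335]>45
m=cv2.morphologyEx(d.astype(np.uint8),cv2.MORPH_OPEN,np.ones((2,2)));v,u=np.nonzero(m);print("changed u",u.min()+205,u.max()+205,"v",v.min()+215,v.max()+215,m.sum())
y=np.radians(-8.2);o=np.array([.5985,.1945]);Q=lambda x,yy,z:[o[0]+np.cos(y)*x-np.sin(y)*yy,o[1]+np.sin(y)*x+np.cos(y)*yy,z]
print(px(s,[Q(a*.007,c*.028,.05) for a in(1,-1) for c in(1,-1)]).round(1).tolist())
print(px(s,[Q(a*.028,c*.035,.008) for a in(1,-1) for c in(1,-1)]).round(1).tolist())
hs=cv2.cvtColor(s["img"],cv2.COLOR_RGB2HSV);o_=cv2.inRange(hs,(8,150,150),(18,255,255))[215:330,205:335];v,u=np.nonzero(o_);print("orange",u.min()+205,u.max()+205,v.min()+215,v.max()+215,len(u))
E
```

```text
changed u 234 334 v 217 298 778
[[236.9, 269.4], [255.0, 254.9], [242.7, 271.7], [260.8, 256.9]]
[[227.9, 285.9], [250.3, 267.4], [251.0, 295.2], [272.8, 275.8]]
orange 205 289 215 303 686
```

```bash
python3 - <<'E'
from h import *
f=lambda n:cv2.inRange(cv2.cvtColor(load(n)["img"],cv2.COLOR_RGB2HSV),(8,150,150),(18,255,255))>0
m=(f("s12")&~f("scene4"));m[:240]=0;m[:,330:]=0;m[:,:205]=0;m=cv2.morphologyEx(m.astype(np.uint8),cv2.MORPH_OPEN,np.ones((2,2)))
n,l,st,ce=cv2.connectedComponentsWithStats(m);print([(st[i].tolist(),ce[i].round(0).tolist()) for i in range(1,n) if st[i,4]>8])
E
```

```text
[([246, 272, 29, 24, 256], [260.0, 283.0]), ([233, 279, 10, 10, 55], [238.0, 284.0])]
```

```bash
python3 -c "
from workcell import env
print(env.hand_in())"
```

```text
the job is handed in; nothing more can be done
None
```

The job is handed in (no verdict came back): all six offcuts are in the trough, the scraper is home in its holder, and both rests are one hole forward with buttons out. The left rest's travel measured 30.0 mm; the right was judged by gripper travel, a button-force check and its back edge lining up with the left's.

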